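# Refit and lock the charging hub's battery cover

### The arm

A 6-joint arm with a two-finger parallel gripper is mounted at the origin on the work surface. World frame = base frame: x ahead of the robot, y to its left, z up, the work surface at z = 0. Lengths are in m, angles in rad, forces in N, time in s.
With the tool pointing down it reaches from about 0.225 to 0.875 m from the base axis. Payload 3.4 kg.
Tool frame: the origin (TCP) lies at the very end of the fingers, on their centre line; the grasp point (between the pads) lies 19 mm behind it; z points along the fingers, y is the line along which they close (so a half turn about z gives the same grasp; the last joint's range is limited). The gripper opens to 85 mm and grips with 20 to 120 N. Pads are 22 mm wide; open, the fingers measure 114 mm over their backs; the gripper's body (76 mm by 85 mm) begins 54 mm behind the grasp point. The pads swing forward as they close: fully open they stand 13 mm farther back than shut.
Start: joints at [1.138, 0.276, 1.505, -0, 1.361, -0.121], TCP at [0.176, 0.547, 0.231] pointing down, gripper open.
Joint ranges: [-2.89, 2.89], [-0.75, 2.08], [0.22, 2.7], [-1.18, 4.32], [0.11, 2.71], [-2.7, 2.7]. Speed limits (rad/s): [2.57, 2.57, 3.14, 3.14, 3.14, 3.14].

### API

Orientations are given as a unit quaternion [w, x, y, z].
In Python, from rig import readout, vision, manip gives the robot as it stands.
- The arm moves only by the shell command python3 -m handwheel 'ROWS' [FORCE]. ROWS is JSON, a list of rows, each a list of 3 entries, a list of its own where there are three numbers: the shift along the tool's x, y, z in mm, then the turn, a rotation vector about the tool's x, y, z in units of 6 degrees (1.0 is 6 degrees), then the closure, from -1 (fully open) to 1 (shut), so that 0 is half open. A call has 1 to 20 rows; each row shifts and turns the commanded pose from where the row before left it, along the tool's axes as they then stand; what a row does not reach is not made up. A row lasts 1/8 s, in which the tool goes at most 62.5 mm and 10.7 degrees, less where a joint would pass 70% of its speed; a pose out of reach is approached as far as the arm can. A call is refused whole if a number of a shift passes 62.5 or a number of a turn 1, either way. A call with a gripper value outside its range is refused whole. The fingers move at their own pace and stop on an object; FORCE is the grip in N (left out, the last holds). Time passes only in rows, so rows that do not move let the fingers close. It gives the time, the measured TCP pose, the force, the opening and the grip force at its end, in the units of the state.
- readout.get_state(): the state, without advancing time (a new reading comes with each control period).
- vision.get_image(name): name is "scene" or "top"; returns the picture (420x560x3 uint8, blue, green, red); there is no depth.
- vision.camera_params(name): a dict with "intrinsics" (3x3 intrinsics, pixels), "dist" ([k1, k2, p1, p2, k3] as OpenCV has them; the pictures are not rectified), "rvec" (rotation vector, rad) and "tvec" (3), from world to camera coordinates, as OpenCV has them. Camera axes: x right, y down, z forward; pixel columns grow to the right and rows downward; lengths in m; the calibration is good to about 2 mm. A picture is of the moment at which its call begins. camera_params takes no time and is no camera call.
- manip.sign_off(): hands the job in; it is judged then, once.
The state is a dict: "clock": time; "qpos": joint angles; "qd": joint speeds; "effort": joint torques, N m; "position": TCP position; "ee_rot": TCP orientation; "contact_force": force on the tool from outside, world axes, zero at the start; "moment": the same for the moment, N m; "width": finger opening in m; "gripper_force": force on a finger pad.
Only numpy, scipy, OpenCV 4.12 (cv2) and the standard library are available. Lean on these libraries where they do the work, as an engineer would, in place of code of your own. Each camera call takes 0.05 s, during which the arm holds its last target. There are 200 camera calls.

### The job

Lower the loose cover plate onto the charging hub's deck so that both dowel pins come up through its holes and it lies flat with its other end just behind the hood. Then take the release rod from the desk tidy, push it through the narrow slot in the hub's sloped front and press the hidden bolt fully home so that it hooks over the cover. Finally put the rod back in the desk tidy, tip down, in either compartment, and leave the other things on the desk where they are.

Things in the scene. Friction and masses are not known exactly. Their poses are not given: they have to be found in the camera images.
- hub: Grey charging hub fixed to the desk, 204 (x) by 160 mm (y). Origin on the desk; +x from sloped front to rear, +y its left, z up. Rear (x -14 to +97 mm): flat deck 60 mm high with open battery bay and two steel dowel pins. Front: face rising at 35 degrees from x -107 mm (36 mm high) to a flat-roofed hood (x -32 to -14 mm, 89 mm high), open towards the deck.
- slot (a point): Mouth centre of the slot in the hub's sloped face (hub x -69.5, z +62.75 mm), 12 mm up-slope by 28 mm along hub y, through a 5 mm wall. The way in is square to the face, 35 degrees from vertical: (0.574, 0, -0.819) in hub axes. The bolt's hidden steel press tab (24 by 36 mm) lies 22 mm (36 when home) along it behind the mouth.
- bolt (a joint): Travel of the hidden bolt, m: 0 (unlocked; starts up to 0.0015) to 0.014 (fully home), along the slot's inward direction. No spring: it resists with about 5 N and stays where pushed. Home, its 30 mm wide nose shows 8 mm out from under the hood, hooked 4.5 mm over the seated cover's front edge, 1 mm above it. Pushed home too early, it blocks the cover.
- seat (a point): Point on the hub's deck (hub x +40, y 0, z +60 mm) where the cover's origin lies when the cover is seated.
- pin_left (a point): Top of the left dowel pin (hub x +68, y +45 mm): 8 mm diameter, 16 mm tall above the deck, the upper 7 mm tapered to 3 mm.
- pin_right (a point): Top of the right dowel pin (hub x +68, y -45 mm), the same.
- cover: Loose grey-painted metal cover, 0.16 kg, 100 (x) by 120 (y) by 6 mm, flat on the desk. Origin at the centre of its underside, z up. Two 10 mm through holes at x +28, y +-45 mm (rear end). On top a finger rib 50 mm (x -35 to +15) by 14 mm thick (y), 6 to 36 mm above the underside. Seated, its axes agree with the hub's and a 4 mm gap to the hood stays.
- rod: Release rod, 35 g, 125 mm long, upright in the tidy's socket: steel shaft 7 mm diameter, 70 mm long, then a black square handle 14 by 14 by 55 mm (70 to 125 mm from the tip; flats along its x and y). Origin at the shaft's tip, z towards the handle. The handle's shoulder rests on the socket's rim, 80 mm above the desk.
- rod_tip (a point): Centre of the end of the rod's shaft (the rod's origin).
- tidy: White plastic desk tidy, fixed, 80 mm high. Origin on the desk, z up. Large open compartment 62 by 62 mm inside, centred at x 0, y +22 mm, floor 4 mm above the desk. Beside it, at x 0, y -30 mm, a block 30 by 34 mm with a 10 mm square socket, 78 mm deep, where the rod stands at the start.
- cup_a: Bystander: glass therapy cup with dark rim, mouth down, 54 mm diameter, 63 mm high; origin under its centre.
- cup_b: Bystander: another such glass cup.
- cup_c: Bystander: a third such glass cup.
- tape: Bystander: roll of clear tape lying flat, 90 mm across, 24 mm high.
- phone: Bystander: black phone lying flat, 75 by 155 by 8 mm.
Not all that is in view belongs to the job. Of the things that look like the cover, take the one that is farthest to the robot's right at the start.

How it is judged:
On the way, in this order (a step that is already met when the one before it is completed fails the run):
1. the cover lies seated on the deck, both pins through its holes (distance between cover and seat below 0.004 m and angle between the z axis of cover and the z axis of hub, either way round below 0.035 rad and angle between the x axis of cover and the x axis of hub, either way round below 0.06 rad and z of cover in the frame of hub below 0.0625 m), for 0.2 s.
2. the hidden bolt is pressed home over the seated cover (all of step 1 and value of joint bolt above 0.0115 m), for 0.1 s.
At the end, for the whole second after the job is handed in: Cover on both dowels: origin within 4 mm of the seat, at most 2.5 mm above the deck, level within 2 and square within 3.4 degrees; bolt at least 11.5 of its 14 mm home; rod tip down inside the tidy, tip under 35 mm above the desk; cover and rod at rest (all of step 2 and z of rod_tip in the frame of tidy below 0.035 m and x of rod_tip in the frame of tidy between -0.034 and 0.034 m and y of rod_tip in the frame of tidy between -0.047 and 0.056 m and linear speed of each of cover, rod below 0.02 m/s); the robot touches nothing.
It fails at once if a bystander is shoved more than 30 mm or knocked over (distance of any of cup_a, cup_b, cup_c, tape, phone from where it was at the start of the episode above 0.03 m or angle between any of cup_a, cup_b, cup_c, tape, phone's own z axis and vertical above 0.5 rad).
It fails at once if the bolt is pushed with the gripper instead of the rod (contact force between the fingers and bolt above 0.5 N).
It also fails if it takes over 61 s, if anything falls off the work surface, if the arm or the gripper's body presses on something with over 40 N, if the wrist force passes 120 N, or if a joint passes its speed limit or range.

## Working session

There is one attempt and no reset: what is moved stays moved. The work goes in short steps, Python scripts to look and compute and a shell command to move; the robot and the scene stay as the last step left them, time stands still between calls to the robot, and variables do not carry over. Pictures are saved under pics/ and viewed, at most 10 in all, crops included, and the job is handed in when it is done.

```bash
mkdir -p pics; ls; python3 - <<'E'
from rig import readout, vision
import cv2
for n in ("scene","top"):
    cv2.imwrite(f"pics/{n}0.png",vision.get_image(n)); p=vision.camera_params(n); print(n,p)
print(readout.get_state())
E
```

```text
pics
scene {'intrinsics': array([[468.25388618,   0.        , 270.89065782],
       [  0.        , 468.25388618, 210.94318097],
       [  0.        ,   0.        ,   1.        ]]), 'dist': array([0.03064262, 0.        , 0.        , 0.        , 0.        ]), 'rvec': array([ 1.33104567,  2.32408672, -0.83901903]), 'tvec': array([ 0.33911094, -0.32791631,  1.46112813])}
top {'intrinsics': array([[425.67024732,   0.        , 281.58450781],
       [  0.        , 425.67024732, 215.1988753 ],
       [  0.        ,   0.        ,   1.        ]]), 'dist': array([-0.11730944,  0.        ,  0.        ,  0.        ,  0.        ]), 'rvec': array([ 2.20944789, -2.18066623,  0.04937616]), 'tvec': array([-0.02305104,  0.590415  ,  1.14215475])}
{'clock': 0.1, 'qpos': array([ 1.13798372e+00,  2.76532280e-01,  1.50597590e+00, -7.98130860e-06,
        1.36067786e+00, -1.21036040e-01]), 'qd': array([ 0.00085312, -0.00247042, -0.00131048, -0.00057508, -0.00121998,
        0.00072118]), 'effort': array([ 2.39294910e-03, -4.17696404e+01, -2.46405673e+01,  2.90122853e-05,
        5.64188478e-03,  2.51380254e-05]), 'position': array([0.17622001, 0.5468617 , 0.2305381 ]), 'ee_rot': array([-2.14059938e-04,  1.55256798e-01,  9.87873824e-01, -7.67402525e-04]), 'contact_force': array([-0.31361695,  0.0488333 ,  0.35275511]), 'moment': array([0.01165488, 0.04511313, 0.00749305]), 'gripper_force': 0.0, 'width': 0.08544670639037191}
```

View pics/scene0.png

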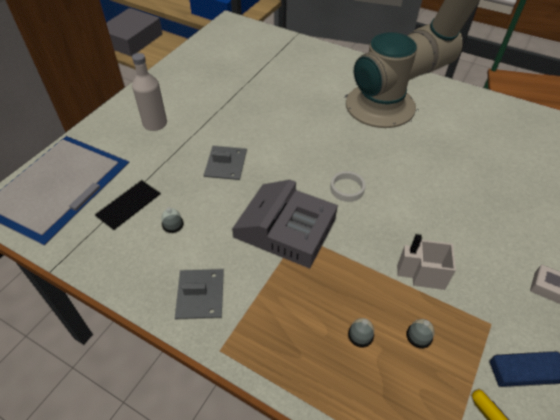

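View pics/top0.png

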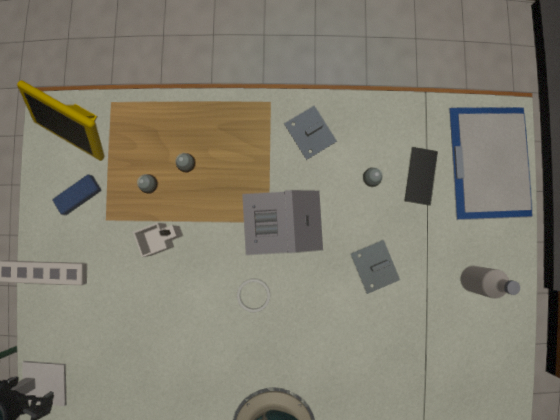

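```bash
python3 - <<'E'
import cv2,numpy as np
T=cv2.imread('pics/top0.png');S=cv2.imread('pics/scene0.png')
c=np.zeros((150,200,3),np.uint8)
def put(im,x,y,w,h,X,Y): c[Y:Y+h,X:X+w]=im[y:y+h,x:x+w]
put(S,230,177,111,90,0,0); put(T,240,184,88,76,112,0)
put(T,349,237,52,60,0,90); put(S,203,143,46,40,52,90)
put(T,133,218,44,42,98,90); put(S,399,230,58,60,142,90)
cv2.imwrite('pics/c1.png',cv2.resize(c,None,fx=4,fy=4,interpolation=cv2.INTER_CUBIC))
E
```

```text
(no output)
```

View pics/c1.png

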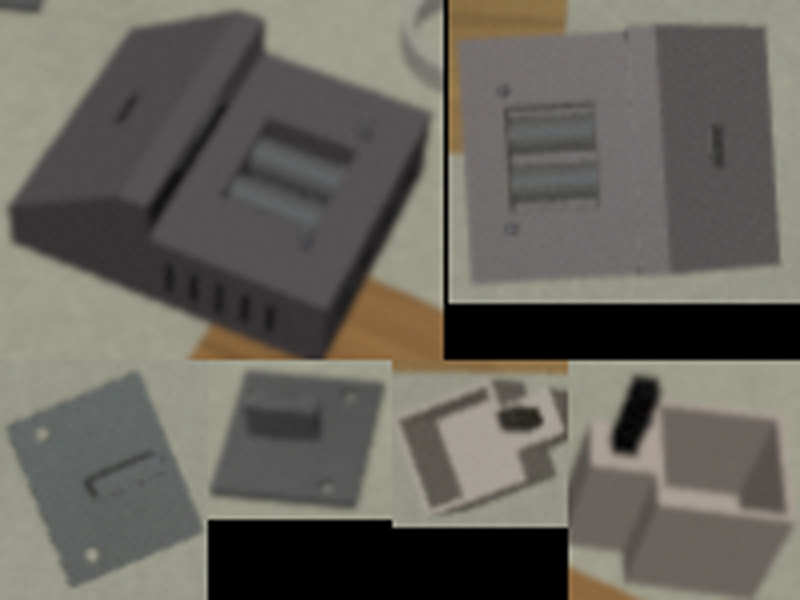

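Pictures: the look-alike covers are at top-view pixels (310,132) and (375,266). The second lies farther right, which is the robot's right (-y), so it is the one meant; the crop shows its two holes on the left and the rib. The slot is at about top (307,220), the pins at (254,206) and (256,241), and the rod handle at (164,232).

```bash
cat > h.py <<'E'
import numpy as np,cv2
from rig import vision
from scipy.optimize import least_squares
from scipy.spatial.transform import Rotation as R
P={n:vision.camera_params(n) for n in("top","scene")}
def proj(n,X):
    p=P[n];return cv2.projectPoints(np.array(X,float).reshape(-1,3),p['rvec'],p['tvec'],p['intrinsics'],p['dist'])[0].reshape(-1,2)
def world(pose,X):
    x,y,z,a=pose;c,s=np.cos(a),np.sin(a);X=np.array(X,float)
    return X@np.array([[c,s,0],[-s,c,0],[0,0,1]])+[x,y,z]
def tri(pt,ps):
    f=lambda X:np.r_[proj('top',X)[0]-pt,proj('scene',X)[0]-ps]
    r=least_squares(f,[.4,0,.05]);return r.x,r.fun
def fit(obs,guess):  # obs: cam -> (model pts m, pixels)
    f=lambda q:np.concatenate([(proj(n,world(q,X))-px).ravel() for n,(X,px) in obs.items()])
    r=least_squares(f,guess,loss='soft_l1');return r.x,r.fun
def click(t,org,off): return (np.array(t,float)-org+.5)/4-.5+off
E
cat > m1.py <<'E'
from h import *
np.set_printoptions(precision=4,suppress=True)
def go(name,d,guess):
    obs={};
    for n,(org,off,rows) in d.items():
        rows=np.array(rows,float);obs[n]=(rows[:,:3]/1000,click(rows[:,3:],org,off))
    q,e=fit(obs,guess);print(name,q,'yawdeg',np.degrees(q[3]));print(e.reshape(-1,2).round(1).tolist())
    for n in obs:
        q1,_=fit({n:obs[n]},guess) ; print('  only',n,q1)
    common=[(a,b) for a in range(len(obs['top'][0])) for b in range(len(obs['scene'][0])) if np.allclose(obs['top'][0][a],obs['scene'][0][b])]
    for a,b in common: X,r=tri(obs['top'][1][a],obs['scene'][1][b]);print('   tri',obs['top'][0][a]*1000,X)
    return q
H=go('hub',{'top':((448,0),(240,184),[[97,-80,60,458,40],[97,80,60,473,282],[68,45,76,512,229],[68,-45,76,504,91],[-107,-80,36,764,27],[-107,80,36,780,264],[-69.5,0,62.75,717,147],[-32,-80,89,655,27],[-32,80,89,670,272]]),
'scene':((0,0),(230,177),[[97,-80,60,327,308],[97,80,60,430,115],[68,-45,76,307,240],[68,45,76,365,127],[-107,-80,36,10,208],[-107,80,36,133,30],[-14,-80,89,155,208],[-14,80,89,265,22],[-32,-80,89,122,197],[-32,80,89,243,12],[-69.5,0,62.75,127,108]])},[.5,0,0,1.57])
C=go('cover',{'top':((0,360),(349,237),[[50,-60,6,8,427],[50,60,6,72,587],[-50,60,6,202,532],[-50,-60,6,135,372],[28,45,6,92,555],[28,-45,6,41,433]]),
'scene':((208,360),(203,143),[[50,60,6,384,382],[50,-60,6,357,507],[-50,-60,6,211,492],[-50,60,6,245,372],[28,45,6,349,397],[28,-45,6,327,487]])},[.4,-.2,0,1.95])
T=go('tidy',{'top':((392,360),(133,218),[[34,56,80,400,417],[-34,56,80,433,515],[34,-13,80,493,383],[0,-30,135,513,417]]),
'scene':((568,360),(399,230),[[34,56,80,790,520],[-34,56,80,778,418],[-34,-13,80,665,407],[0,-30,135,645,383]])},[.45,.3,0,.3])
for q,p in((H,[[40,0,60],[-69.5,0,62.75],[68,45,76],[68,-45,76]]),(C,[[-10,0,36]]),(T,[[0,-30,135],[0,22,80]])): print(world(q,np.array(p)/1000))
E
python3 m1.py
```

```text
hub [ 0.5702 -0.0132 -0.0008  1.6407] yawdeg 94.0034168029599
[[-0.2, 0.2], [-0.7, 0.8], [-0.5, 0.1], [-0.4, -0.3], [0.2, 0.0], [-0.1, 0.6], [0.4, 0.3], [-0.1, -0.5], [-0.2, 1.0], [0.1, 1.2], [0.8, -0.1], [-0.2, -2.2], [0.8, -1.5], [-0.4, 0.3], [-0.4, 0.3], [-1.9, 0.5], [0.4, -0.1], [-0.8, 0.4], [-0.9, 0.0], [-0.4, 0.3]]
  only top [ 0.5712 -0.0136 -0.0127  1.6437]
  only scene [ 0.5615 -0.0172 -0.0119  1.6403]
   tri [ 97. -80.  60.] [0.6432 0.0885 0.0636]
   tri [97. 80. 60.] [0.4856 0.0765 0.0601]
   tri [68. 45. 76.] [0.5208 0.0504 0.0695]
   tri [ 68. -45.  76.] [0.6099 0.058  0.0666]
   tri [-107.  -80.   36.] [ 0.6572 -0.1134  0.0367]
   tri [-107.   80.   36.] [ 0.499  -0.1246  0.0382]
   tri [-69.5    0.    62.75] [ 0.5755 -0.0812  0.0643]
   tri [-32. -80.  89.] [ 0.6504 -0.0391  0.0882]
   tri [-32.  80.  89.] [ 0.4943 -0.0494  0.0908]
cover [ 0.4541 -0.2721  0.0004  1.9786] yawdeg 113.3654948367524
[[-1.1, -0.1], [-0.2, 0.4], [0.6, -0.2], [0.5, -0.5], [0.1, 0.2], [0.2, 0.3], [0.1, 0.5], [-0.2, -0.2], [-0.3, 0.2], [0.2, 0.1], [0.3, -0.3], [0.2, 0.0]]
  only top [ 0.4526 -0
[... 250 characters left out ...]
-0.2932  0.0067]
   tri [28. 45.  6.] [ 0.4022 -0.2645  0.0055]
   tri [ 28. -45.   6.] [ 0.4854 -0.2281  0.0077]
tidy [ 0.5271  0.3042 -0.0017  0.368 ] yawdeg 21.087412587249787
[[-0.9, 0.2], [-0.6, 0.3], [0.2, -0.5], [-0.3, 0.9], [-0.1, 0.5], [0.3, -0.1], [-3.9, -1.5], [-0.4, 0.9]]
  only top [ 0.5278  0.3105 -0.025   0.3811]
  only scene [ 0.5016  0.3055 -0.0312  0.3473]
   tri [34. 56. 80.] [0.5386 0.3676 0.0791]
   tri [-34.  56.  80.] [0.4757 0.3435 0.0778]
   tri [  0. -30. 135.] [0.5395 0.2755 0.1376]
[[ 0.5674  0.0267  0.0592]
 [ 0.575  -0.0825  0.062 ]
 [ 0.5205  0.0515  0.0752]
 [ 0.6103  0.0578  0.0752]]
[[ 0.458  -0.2813  0.0364]]
[[0.5379 0.2762 0.1333]
 [0.5192 0.3247 0.0783]]
```

```bash
cat >> h.py <<'E'
from rig import readout
HUB=(.5702,-.0132,0,1.6407);COV=(.4541,-.2721,0,1.9786);TID=(.5271,.3042,0,.368)
def down(yaw): # tool down, tool y axis at world angle yaw (deg)
    a=np.radians(yaw);y=np.array([np.cos(a),np.sin(a),0]);z=np.array([0,0,-1.]);return np.c_[np.cross(y,z),y,z]
def plan(p,Rt=None):
    s=readout.get_state();q=s['ee_rot'];R0=R.from_quat(np.r_[q[1:],q[0]]).as_matrix()
    Rt=R0 if Rt is None else Rt
    d=(np.array(p)-s['position'])*1000
    print('t',round(s['clock'],2),'pos',s['position'].round(4),'toolx',R0[:,0].round(3),'y',R0[:,1].round(3),'z',R0[:,2].round(3),'q',s['qpos'].round(2))
    print('shift now',(R0.T@d).round(1),'| turn units',(R.from_matrix(R0.T@Rt).as_rotvec()/np.radians(6)).round(2),'| shift after turn',(Rt.T@d).round(1),'F',s['contact_force'].round(1),'M',s['moment'].round(2),'w',round(s['width'],4),'gf',round(s['gripper_force'],1))
E
python3 -c "
from h import *
p=world(COV,[[-.005,0,.12]])[0];print(p);plan(p,down(23.4))"
```

```text
[ 0.45608297 -0.27668997  0.12      ]
t 0.1 pos [0.1762 0.5469 0.2305] toolx [-0.952  0.307  0.   ] y [ 0.307  0.952 -0.002] z [-0.001 -0.001 -1.   ] q [ 1.14  0.28  1.51 -0.    1.36 -0.12]
shift now [-519.  -697.8  111.5] | turn units [-0.01  0.    8.12] | shift after turn [-867.   -70.2  110.5] F [-0.3  0.   0.4] M [0.01 0.05 0.01] w 0.0854 gf 0.0
```

```bash
python3 -m handwheel '[[[-34.6,-46.5,0],[0,0,0],-1],[[-34.6,-46.5,0],[0,0,0],-1],[[-34.6,-46.5,0],[0,0,0],-1],[[-34.6,-46.5,0],[0,0,0],-1],[[-34.6,-46.5,0],[0,0,0],-1],[[-34.6,-46.5,0],[0,0,0],-1],[[-34.6,-46.5,0],[0,0,0],-1],[[-34.6,-46.5,0],[0,0,0],-1],[[-34.6,-46.5,0],[0,0,0],-1],[[-34.6,-46.5,0],[0,0,0],-1],[[-34.6,-46.5,0],[0,0,0],-1],[[-34.6,-46.5,0],[0,0,0],-1],[[-34.6,-46.5,0],[0,0,0],-1],[[-34.6,-46.5,0],[0,0,0],-1],[[-34.6,-46.5,0],[0,0,0],-1]]' 40
python3 -m handwheel '[[[0,0,13],[0,0,1],-0.4],[[0,0,13],[0,0,1],-0.4],[[0,0,13],[0,0,1],-0.4],[[0,0,13],[0,0,1],-0.4],[[0,0,13],[0,0,1],-0.4],[[0,0,13],[0,0,1],-0.4],[[0,0,13],[0,0,1],-0.4],[[0,0,13],[0,0,1],-0.4],[[0,0,0],[0,0,0.12],-0.4],[[0,0,0],[0,0,0],-0.4]]'
python3 - <<'E'
from h import *
plan(world(COV,[[-.005,0,.010]])[0],down(23.4))
T=vision.get_image('top');S=vision.get_image('scene')
c=np.hstack([cv2.resize(T[222:312,335:415],None,fx=5,fy=5,interpolation=2),cv2.resize(S[115:205,180:260],None,fx=5,fy=5,interpolation=2)])
cv2.imwrite('pics/c2.png',c)
E
```

```text
clock: 1.98
position: [0.4565, -0.2776, 0.2308]
ee_rot: [-0.0, 0.156, 0.988, 0.0]
contact_force: [0.1, 0.2, 0.0]
width: 0.0854
gripper_force: 0.0
clock: 3.22
position: [0.4566, -0.2759, 0.1275]
ee_rot: [0.0, 0.548, 0.836, 0.0]
contact_force: [1.4, 0.2, 0.8]
width: 0.0597
gripper_force: 0.0
t 3.23 pos [ 0.4566 -0.2759  0.1275] toolx [-0.399  0.917 -0.   ] y [0.917 0.399 0.   ] z [ 0. -0. -1.] q [-0.67  0.29  1.75  0.    1.09 -1.08]
shift now [ -0.5  -0.8 117.5] | turn units [0.   0.   0.01] | shift after turn [ -0.5  -0.8 117.5] F [1.4 0.2 0.8] M [0.05 0.01 0.04] w 0.0597 gf 0.0
```

View pics/c2.png

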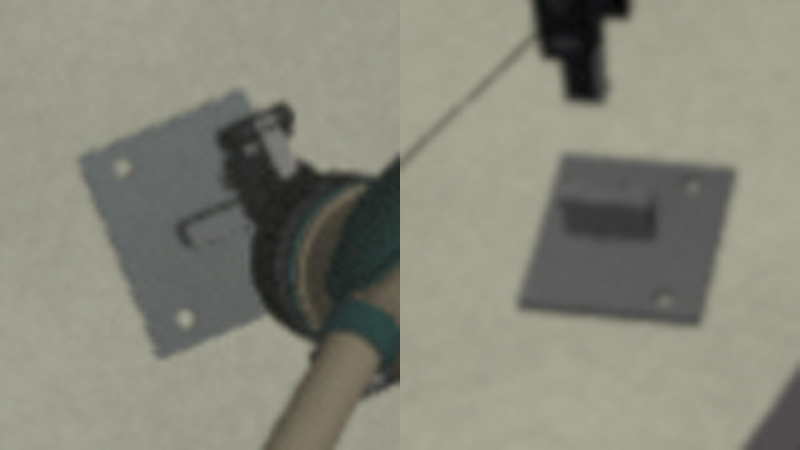

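The open gripper stands over the rib; the rib is at (215,215) in the left half and the cover is undisturbed. I'll go down.

```bash
python3 -m handwheel '[[[0,0,40],[0,0,0],-0.4],[[0,0,40],[0,0,0],-0.4],[[-0.5,-0.8,25],[0,0,0],-0.4],[[0,0,12],[0,0,0],-0.4],[[0,0,0],[0,0,0],-0.4],[[0,0,0],[0,0,0],0.2],[[0,0,0],[0,0,0],0.5],[[0,0,0],[0,0,0],1],[[0,0,0],[0,0,0],1],[[0,0,0],[0,0,0],1],[[0,0,0],[0,0,0],1]]' 60
python3 -c "
from h import *
plan(world(COV,[[-.005,0,.010]])[0],down(23.4))"
```

```text
clock: 4.7
position: [0.4564, -0.2771, 0.0114]
ee_rot: [0.001, 0.549, 0.836, -0.0]
contact_force: [-0.7, -0.4, 6.0]
width: 0.0128
gripper_force: 61.7
t 4.7 pos [ 0.4564 -0.2771  0.0114] toolx [-0.398  0.918 -0.002] y [0.918 0.398 0.001] z [ 0.001 -0.001 -1.   ] q [-0.68  0.43  1.89 -0.    0.81 -1.08]
shift now [ 0.5 -0.1  1.4] | turn units [0.01 0.02 0.  ] | shift after turn [ 0.5 -0.1  1.4] F [-0.7 -0.4  6. ] M [0.01 0.16 0.03] w 0.0128 gf 61.7
```

```bash
python3 -m handwheel '[[[0,0,-20],[0,0,0],1],[[0,0,-40],[0,0,0],1],[[0,0,-40],[0,0,0],1],[[0,0,-40],[0,0,0],1],[[0,0,0],[0,0,0.8],1],[[0,0,0],[0,0,0.8],1],[[0,0,0],[0,0,0.8],1],[[0,0,0],[0,0,0.83],1],[[0,0,0],[0,0,0],1]]'
python3 -c "
from h import *
plan(world(HUB,[[.035,0,.15]])[0],down(4.0))"
```

```text
clock: 5.82
position: [0.4556, -0.2762, 0.15]
ee_rot: [-0.0, 0.681, 0.732, 0.0]
contact_force: [-0.5, 0.3, -0.9]
width: 0.0125
gripper_force: 60.6
t 5.83 pos [ 0.4556 -0.2762  0.15  ] toolx [-0.071  0.997  0.001] y [ 0.997  0.071 -0.   ] z [-0.     0.001 -1.   ] q [-0.68  0.27  1.72  0.    1.15 -0.75]
shift now [2.892e+02 1.331e+02 2.000e-01] | turn units [-0.   -0.01  0.02] | shift after turn [289.4 132.7   0. ] F [-0.5  0.3 -0.9] M [-0.04  0.   -0.01] w 0.0125 gf 60.6
```

```bash
python3 -m handwheel '[[[36.1,16.6,0],[0,0,0],1],[[36.1,16.6,0],[0,0,0],1],[[36.1,16.6,0],[0,0,0],1],[[36.1,16.6,0],[0,0,0],1],[[36.1,16.6,0],[0,0,0],1],[[36.1,16.6,0],[0,0,0],1],[[36.1,16.6,0],[0,0,0],1],[[36.1,16.6,0],[0,0,0],1],[[0,0,0],[0,0,0],1],[[0,0,0],[0,0,0],1]]'
python3 - <<'E'
from h import *
plan(world(HUB,[[.035,0,.0714]])[0],down(4.0))
T=vision.get_image('top');S=vision.get_image('scene')
cv2.imwrite('pics/top3.png',T);cv2.imwrite('pics/scene3.png',S)
c=np.hstack([cv2.resize(T[175:275,230:330],None,fx=4,fy=4,interpolation=2),cv2.resize(S[140:240,240:340],None,fx=4,fy=4,interpolation=2)])
cv2.imwrite('pics/c3.png',c)
E
```

```text
clock: 7.08
position: [0.5675, 0.0206, 0.15]
ee_rot: [-0.0, 0.681, 0.732, -0.001]
contact_force: [-0.7, 0.4, -1.9]
width: 0.0128
gripper_force: 60.6
t 7.08 pos [0.5675 0.0206 0.15  ] toolx [-0.072  0.997 -0.   ] y [ 0.997  0.072 -0.001] z [-0.001 -0.001 -1.   ] q [-0.09  0.32  1.65 -0.    1.17 -0.16]
shift now [ 1.1  0.4 78.6] | turn units [-0.01  0.    0.02] | shift after turn [ 1.1  0.3 78.6] F [-0.7  0.4 -1.9] M [ 0.05 -0.03 -0.01] w 0.0128 gf 60.6
```

View pics/c3.png

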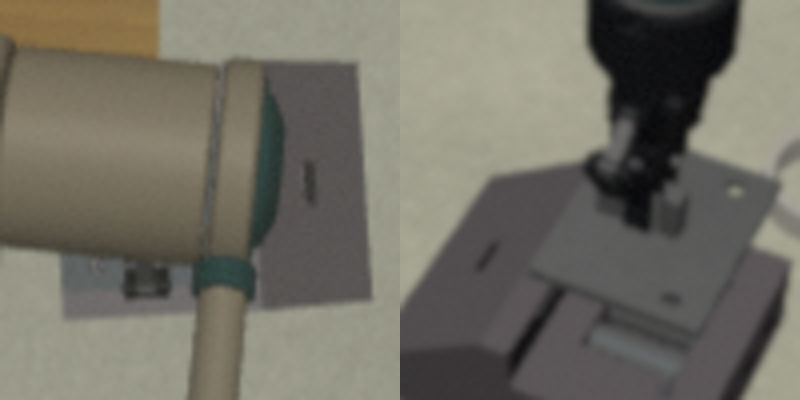

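```bash
python3 - <<'E'
from h import *
r=np.array([[50,60,6,780,182],[50,-60,6,695,332],[-50,-60,6,530,272],[28,45,6,735,190],[28,-45,6,670,299]],float)
px=click(r[:,3:],(400,0),(240,140));X=r[:,:3]/1000
f=lambda q:(proj('scene',world((q[0],q[1],.1386,q[2]),X))-px).ravel()
s=least_squares(f,[.57,.03,1.64]);print(s.x,np.degrees(s.x[2]),s.fun.round(1))
print('expected from tool',world((.5675,.0206,0,np.radians(94)),[[.005,0,.1386]]),'seat',world(HUB,[[.04,0,.06]]))
E
```

```text
[0.56753617 0.02469356 1.64561347] 94.28670670773228 [ 0.2  0.2  0.7  0.5 -0.9 -0.5 -0.2 -0.6  0.1  0.2]
expected from tool [[0.56715122 0.02558782 0.1386    ]] seat [[0.56740613 0.02670231 0.06      ]]
```

```bash
python3 -m handwheel '[[[1.5,0.2,30],[0,0,0],1],[[0,0,25],[0,0,0],1],[[0,0,5],[0,0,0],1],[[0,0,2],[0,0,0],1],[[0,0,2],[0,0,0],1],[[0,0,1],[0,0,0],1]]' 40
python3 -c "
from h import *
plan(world(HUB,[[.035,0,.0714]])[0],down(4.0))"
```

```text
clock: 7.92
position: [0.5687, 0.0223, 0.086]
ee_rot: [0.001, 0.682, 0.732, 0.001]
contact_force: [0.4, 0.3, -1.1]
width: 0.0125
gripper_force: 60.5
t 7.92 pos [0.5687 0.0223 0.086 ] toolx [-0.07   0.998 -0.   ] y [0.998 0.07  0.002] z [ 0.002 -0.    -1.   ] q [-0.08  0.38  1.73  0.    1.02 -0.15]
shift now [-0.5 -1.  14.6] | turn units [0.02 0.   0.01] | shift after turn [-0.5 -1.  14.6] F [ 0.4  0.3 -1.1] M [-0.06 -0.   -0.  ] w 0.0125 gf 60.5
```

```bash
python3 -m handwheel '[[[0,-0.5,2],[0,0,0],1],[[0,0,2],[0,0,0],1],[[0,0,1],[0,0,0],1],[[0,0,0],[0,0,0],1]]'
python3 -c "
from h import *
plan(world(HUB,[[.035,0,.0714]])[0],down(4.0))"
```

```text
clock: 8.43
position: [0.5675, 0.0223, 0.0802]
ee_rot: [-0.0, 0.682, 0.732, -0.0]
contact_force: [0.2, -0.9, -1.9]
width: 0.013
gripper_force: 60.5
t 8.43 pos [0.5675 0.0223 0.0802] toolx [-0.07   0.998 -0.   ] y [ 0.998  0.07  -0.   ] z [-0. -0. -1.] q [-0.08  0.39  1.74 -0.    1.01 -0.15]
shift now [-0.6  0.2  8.8] | turn units [-0.    0.    0.01] | shift after turn [-0.6  0.2  8.8] F [ 0.2 -0.9 -1.9] M [-0.06  0.04  0.02] w 0.013 gf 60.5
```

Pins are in the holes without a load; continuing down.

```bash
python3 -m handwheel '[[[0,0,2],[0,0,0],1],[[0,0,2],[0,0,0],1],[[0,0,2],[0,0,0],1],[[0,0,1],[0,0,0],1],[[0,0,0.5],[0,0,0],1],[[0,0,0],[0,0,0],1]]'
python3 -c "
from h import *
plan(world(HUB,[[.035,0,.0714]])[0],down(4.0))"
```

```text
clock: 9.18
position: [0.5676, 0.0223, 0.0727]
ee_rot: [-0.0, 0.682, 0.732, -0.0]
contact_force: [0.1, -1.1, -1.2]
width: 0.0129
gripper_force: 60.7
t 9.18 pos [0.5676 0.0223 0.0727] toolx [-0.07   0.998 -0.   ] y [ 0.998  0.07  -0.   ] z [-0. -0. -1.] q [-0.08  0.4   1.75 -0.    0.99 -0.15]
shift now [-0.6  0.2  1.3] | turn units [-0.    0.    0.01] | shift after turn [-0.6  0.2  1.3] F [ 0.1 -1.1 -1.2] M [-0.25  0.06  0.04] w 0.0129 gf 60.7
```

```bash
python3 -m handwheel '[[[0,0,1],[0,0,0],1],[[0,0,0.7],[0,0,0],1],[[0,0,0],[0,0,0],1]]'
python3 -c "
from h import *
plan(world(HUB,[[.035,0,.0714]])[0],down(4.0))"
```

```text
clock: 9.55
position: [0.5676, 0.0223, 0.0714]
ee_rot: [0.0, 0.682, 0.732, 0.0]
contact_force: [-1.3, -2.0, 2.5]
width: 0.0131
gripper_force: 61.2
t 9.55 pos [0.5676 0.0223 0.0714] toolx [-0.07   0.998 -0.   ] y [0.998 0.07  0.   ] z [ 0. -0. -1.] q [-0.08  0.4   1.75 -0.    0.99 -0.15]
shift now [-0.6  0.1 -0. ] | turn units [0.   0.   0.01] | shift after turn [-0.6  0.1 -0. ] F [-1.3 -2.   2.5] M [-0.33  0.31  0.05] w 0.0131 gf 61.2
```

```bash
python3 -m handwheel '[[[0,0,0],[0,0,0],0.3],[[0,0,0],[0,0,0],0.0],[[0,0,0],[0,0,0],0],[[0,0,-20],[0,0,0],0],[[0,0,-50],[0,0,0],0],[[0,0,-50],[0,0,0],0],[[0,0,-30],[0,0,0],0],[[0,0,0],[0,0,0],0]]'
python3 -c "
from h import *
print(world(TID,[[0,-.03,.08]]));
for a in (21.1,-68.9): plan(world(TID,[[0,-.03,.2]])[0],down(a))"
```

```text
clock: 10.55
position: [0.5694, 0.0223, 0.2239]
ee_rot: [0.002, 0.682, 0.732, 0.002]
contact_force: [0.6, 0.5, 0.5]
width: 0.0429
gripper_force: 0.0
[[0.5378925  0.27620854 0.08      ]]
t 10.55 pos [0.5694 0.0223 0.2239] toolx [-0.07   0.998 -0.001] y [0.997 0.07  0.006] z [ 0.007 -0.    -1.   ] q [-0.08  0.27  1.53  0.    1.33 -0.15]
shift now [255.5 -13.7  23.7] | turn units [ 0.06  0.02 -2.84] | shift after turn [248.2  62.   23.9] F [0.6 0.5 0.5] M [-0.04 -0.06  0.  ] w 0.0429 gf 0.0
t 10.55 pos [0.5694 0.0223 0.2239] toolx [-0.07   0.998 -0.001] y [0.997 0.07  0.006] z [ 0.007 -0.    -1.   ] q [-0.08  0.27  1.53  0.    1.33 -0.15]
shift now [255.5 -13.7  23.7] | turn units [ 0.06 -0.03 12.16] | shift after turn [  62.  -248.2   23.9] F [0.6 0.5 0.5] M [-0.04 -0.06  0.  ] w 0.0429 gf 0.0
```

```bash
python3 -m handwheel '[[[51,-2.7,5],[0,0,0],0],[[51,-2.7,5],[0,0,0],0],[[51,-2.7,5],[0,0,0],0],[[51,-2.7,5],[0,0,0],0],[[51,-2.7,4],[0,0,0],0],[[0,0,0],[0.06,0,-0.95],0],[[0,0,0],[0,0,-0.95],0],[[0,0,0],[0,0,-0.95],0],[[0,0,0],[0,0,0],0],[[0,0,0],[0,0,0],0]]'
python3 - <<'E'
from h import *
plan(world(TID,[[0,-.03,.089]])[0],down(21.1))
T=vision.get_image('top');S=vision.get_image('scene')
cv2.imwrite('pics/top4.png',T);cv2.imwrite('pics/scene4.png',S)
Z=lambda I,x,y:cv2.resize(I[y:y+75,x:x+100],None,fx=4,fy=4,interpolation=2)
cv2.imwrite('pics/c4.png',np.vstack([np.hstack([Z(T,240,184),Z(S,232,182)]),np.hstack([Z(T,110,195),Z(S,370,195)])]))
E
```

```text
clock: 11.8
position: [0.5358, 0.2756, 0.1961]
ee_rot: [-0.003, 0.566, 0.824, -0.003]
contact_force: [0.8, 0.4, -0.5]
width: 0.0429
gripper_force: 0.0
t 11.8 pos [0.5358 0.2756 0.1961] toolx [-0.359  0.933  0.002] y [ 0.933  0.359 -0.008] z [-0.008 -0.001 -1.   ] q [ 0.36  0.34  1.5   0.    1.31 -0.01]
shift now [ -0.4   3.  107.1] | turn units [-0.07 -0.02 -0.01] | shift after turn [ -0.2   2.2 107.1] F [ 0.8  0.4 -0.5] M [ 0.    0.01 -0.02] w 0.0429 gf 0.0
```

View pics/c4.png

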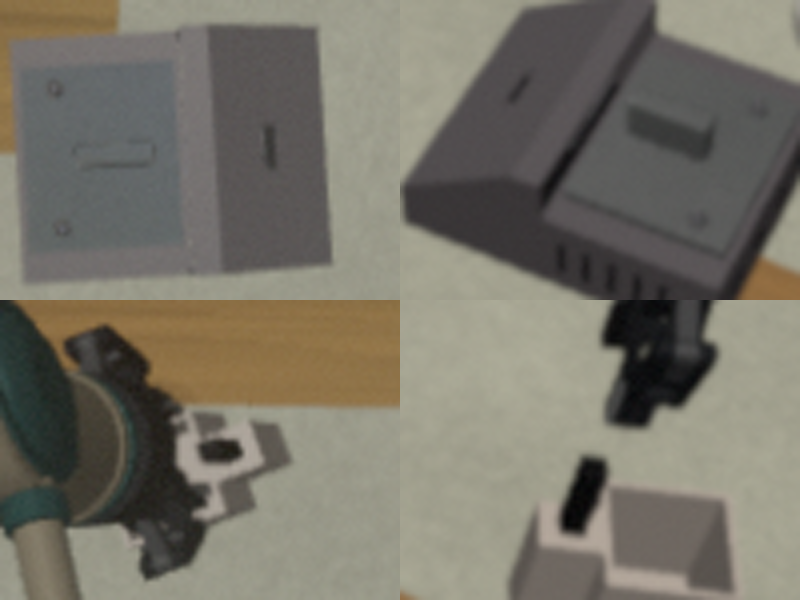

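The cover lies flat with both pins showing at (55,88) and (62,228) in the top-left tile. The rod handle stands clear below the gripper.

```bash
python3 - <<'E'
from h import *
t=lambda a:click(a,(0,300),(110,195));s=lambda a:click(a,(400,300),(370,195))
print(tri(t((211,451)),s((592,464))),tri(t((232,451)),s((574,525))))
for p in([.5379,.2762,.135],[.5379,.2762,.08]):print((proj('top',p)-[110,195]+.5)*4+[0,300],(proj('scene',p)-[370,195]+.5)*4+[400,300])
E
```

```text
(array([0.53874317, 0.27595237, 0.13621513]), array([-0.0554182 ,  0.01999712, -0.04804332,  0.00256058])) (array([0.53882029, 0.27837936, 0.08286222]), array([-0.41701606,  0.15274225, -0.35984835,  0.01779496]))
[[211.40572384 452.96542014]] [[592.76227303 464.97521746]]
[[235.30766585 453.62711497]] [[568.52894592 525.69984711]]
```

```bash
python3 -m handwheel '[[[-0.2,2.5,35],[-0.07,0,0],0],[[0,0,35],[0,0,0],0],[[0,0,25],[0,0,0],0],[[0,0,10],[0,0,0],0],[[0,0,0],[0,0,0],0.3],[[0,0,0],[0,0,0],1],[[0,0,0],[0,0,0],1],[[0,0,0],[0,0,0],1],[[0,0,0],[0,0,0],1]]' 60
python3 -c "
from h import *
plan(world(TID,[[0,-.03,.089]])[0],down(21.1))"
```

```text
clock: 13.02
position: [0.5393, 0.2769, 0.0933]
ee_rot: [0.0, 0.565, 0.825, 0.002]
contact_force: [-0.4, -0.4, 5.9]
width: 0.0129
gripper_force: 58.8
t 13.03 pos [0.5393 0.2769 0.0933] toolx [-0.361  0.933  0.002] y [0.933 0.361 0.004] z [ 0.003  0.003 -1.   ] q [ 0.36  0.42  1.64  0.    1.07 -0.01]
shift now [-0.2 -1.6  4.3] | turn units [ 0.04 -0.02  0.01] | shift after turn [-0.2 -1.6  4.3] F [-0.4 -0.4  5.9] M [ 0.02 -0.02  0.01] w 0.0129 gf 58.8
```

```bash
python3 -m handwheel '[[[0,0,-20],[0,0,0],1],[[0,0,-40],[0,0,0],1],[[0,0,-40],[0,0,0],1],[[0,0,-20],[0,0,0],1],[[0,0,0],[0,0,0.95],1],[[0,0,0],[0,0,0.95],1],[[0,0,0],[0,0,0.95],1],[[0,0,0],[0,0,0],1]]'
cat >> h.py <<'E'
def slot(d,off=(0,0),L=.0825): # tip d past mouth; off=(hub y, upslope)
    h=R.from_euler('z',HUB[3]).as_matrix();z=h@[np.sin(np.radians(35)),0,-np.cos(np.radians(35))];y=h@[0,-1,0.];x=np.cross(y,z)
    M=world(HUB,[[-.0695,0,.06275]])[0]
    return M+z*(d-L)-y*off[0]+x*off[1],np.c_[x,y,z]
E
python3 -c "
from h import *
p,Rt=slot(-.03);print(p);q=p.copy();q[2]=.215;plan(q,down(4.0));plan(p,Rt)"
```

```text
clock: 14.02
position: [0.538, 0.2762, 0.2117]
ee_rot: [-0.001, 0.681, 0.732, 0.0]
contact_force: [-0.2, 0.1, 0.5]
width: 0.0133
gripper_force: 59.5
[ 0.57956138 -0.14690002  0.1549046 ]
t 14.03 pos [0.538  0.2762 0.2117] toolx [-0.072  0.997  0.002] y [ 0.997  0.072 -0.   ] z [-0.     0.002 -1.   ] q [0.36 0.33 1.47 0.   1.34 0.29]
shift now [-425.    11.2   -4. ] | turn units [-0.   -0.02  0.02] | shift after turn [-425.    12.    -3.3] F [-0.2  0.1  0.5] M [-0.02 -0.05  0.03] w 0.0133 gf 59.5
t 14.03 pos [0.538  0.2762 0.2117] toolx [-0.072  0.997  0.002] y [ 0.997  0.072 -0.   ] z [-0.     0.002 -1.   ] q [0.36 0.33 1.47 0.   1.34 0.29]
shift now [-425.1   11.2   56.1] | turn units [-0.01  5.82  0.01] | shift after turn [-380.7   11.9 -197.3] F [-0.2  0.1  0.5] M [-0.02 -0.05  0.03] w 0.0133 gf 59.5
```

```bash
python3 -m handwheel '[[[-47.3,1.2,-0.4],[0,0,0],1],[[-47.3,1.2,-0.4],[0,0,0],1],[[-47.3,1.2,-0.4],[0,0,0],1],[[-47.3,1.2,-0.4],[0,0,0],1],[[-47.3,1.2,-0.4],[0,0,0],1],[[-47.3,1.2,-0.4],[0,0,0],1],[[-47.3,1.2,-0.4],[0,0,0],1],[[-47.3,1.2,-0.4],[0,0,0],1],[[-47.3,1.2,-0.4],[0,0,0],1],[[0,0,0],[0,0.97,0],1],[[0,0,0],[0,0.97,0],1],[[0,0,0],[0,0.97,0],1],[[0,0,0],[0,0.97,0],1],[[0,0,0],[0,0.97,0],1],[[0,0,0],[0,0.97,0],1],[[0,0,0],[0,0,0],1]]'
python3 -c "
from h import *
p,Rt=slot(-.03);plan(p,Rt)"
```

```text
clock: 16.02
position: [0.5787, -0.1491, 0.2128]
ee_rot: [-0.221, 0.651, 0.697, 0.205]
contact_force: [-0.0, 0.1, -0.5]
width: 0.013
gripper_force: 59.5
t 16.02 pos [ 0.5787 -0.1491  0.2128] toolx [-0.056  0.817  0.575] y [ 0.998  0.069 -0.002] z [-0.041  0.573 -0.818] q [-0.64  0.5   1.36  0.45  1.7  -0.75]
shift now [-31.5   1.1  48.7] | turn units [-0.01 -0.01 -0.02] | shift after turn [-31.4   1.   48.7] F [-0.   0.1 -0.5] M [-0.32 -0.03  0.02] w 0.013 gf 59.5
```

```bash
python3 -m handwheel '[[[-16,0.5,20],[0,0,0],1],[[-15.5,0.5,20],[0,0,0],1],[[0,0,19],[0,0,0],1],[[0,0,0],[0,0,0],1],[[0,0,0],[0,0,0],1]]'
python3 - <<'E'
from h import *
p,Rt=slot(-.01);plan(p,Rt)
T=vision.get_image('top');S=vision.get_image('scene')
cv2.imwrite('pics/top5.png',T);cv2.imwrite('pics/scene5.png',S)
Z=lambda I,x,y:cv2.resize(I[y:y+75,x:x+50],None,fx=8,fy=8,interpolation=2)
cv2.imwrite('pics/c5.png',np.hstack([Z(T,290,184),Z(S,230,160)]))
E
```

```text
clock: 16.65
position: [0.5801, -0.1393, 0.1495]
ee_rot: [-0.219, 0.65, 0.698, 0.205]
contact_force: [0.5, 0.7, -0.3]
width: 0.0135
gripper_force: 59.5
t 16.65 pos [ 0.5801 -0.1393  0.1495] toolx [-0.06   0.818  0.572] y [0.997 0.072 0.003] z [-0.039  0.571 -0.82 ] q [-0.63  0.54  1.45  0.45  1.57 -0.8 ]
shift now [-3.1 -1.1 11.3] | turn units [0.01 0.01 0.03] | shift after turn [-3.1 -1.1 11.3] F [ 0.5  0.7 -0.3] M [-0.34  0.03 -0.03] w 0.0135 gf 59.5
```

View pics/c5.png

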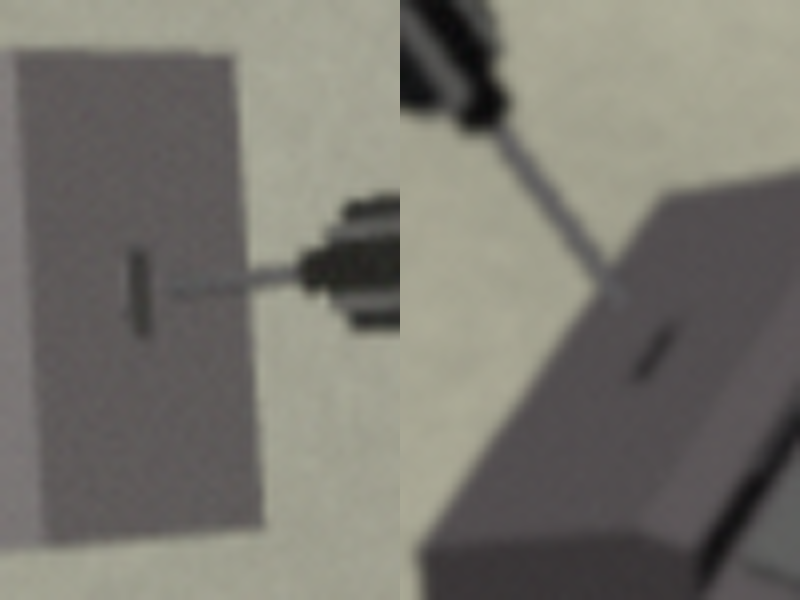

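```bash
python3 - <<'E'
from h import *
np.set_printoptions(precision=4,suppress=True)
c8=lambda a,o,f:(np.array(a)-o+.5)/8-.5+f
t=lambda a:c8(a,(0,0),(290,184));s=lambda a:c8(a,(400,0),(230,160))
tip,r1=tri(t((172,294)),s((622,300)));sl,r2=tri(t((139,293)),s((655,353)));sh,r3=tri(t((300,273)),s((500,130)))
print(tip,r1,sl,r2,sh,r3,np.linalg.norm(tip-sh))
p,Rt=slot(0);M=p+Rt[:,2]*.0825
st=readout.get_state();print('FK tip',st['position']+Rt[:,2]*.0825)
print('model mouth',M)
for n in('tip->M',),:pass
print('axis in tool',Rt.T@(tip-sh)*1000)
print('tip->slot vis',Rt.T@(sl-tip)*1000,'tip->model',Rt.T@(M-tip)*1000,'FK->model',Rt.T@(M-st['position'])*1000-[0,0,82.5])
# single-image comparison of model mouth corners
c=np.array([M+Rt[:,0]*a*.006+Rt[:,1]*b*.014 for a in(-1,1) for b in(-1,1)])
print((proj('top',c)-[290,184]+.5)*8-.5);print((proj('scene',c)-[230,160]+.5)*8+[399.5,0])
E
```

```text
[ 0.5755 -0.0915  0.0821] [ 0.1586 -0.0829  0.1658  0.0127] [ 0.5759 -0.0811  0.0645] [-0.1591  0.0825 -0.165  -0.012 ] [ 0.5805 -0.127   0.1405] [ 0.4175 -0.2256  0.4483  0.0403] 0.06851992871588902
FK tip [ 0.5769 -0.0926  0.082 ]
model mouth [ 0.5751 -0.0825  0.0628]
axis in tool [-4.1912 -2.5231 68.3451]
tip->slot vis [-1.6254  1.1326 20.3392] tip->model [-3.7418  0.1978 21.0126] FK->model [-2.7361 -1.1055 21.5791]
[[158.7069 338.8477]
 [153.594  253.2209]
 [129.7635 340.0832]
 [124.6509 253.9119]]
[[658.1662 324.0159]
 [615.4232 387.4361]
 [686.779  319.969 ]
 [644.1349 383.7939]]
```

Slot dark patch at (139,293) in the left tile and (655,353) in the right; rod tip at (172,294) and (622,300). The tip is 21 mm short of the mouth and about 2.8 mm too far up-slope.

```bash
python3 -m handwheel '[[[-2.8,0,6],[0,0,0],1],[[0,0,6],[0,0,0],1],[[0,0,4],[0,0,0],1],[[0,0,4],[0,0,0],1],[[0,0,3],[0,0,0],1],[[0,0,3],[0,0,0],1],[[0,0,0],[0,0,0],1]]'
python3 -c "
from h import *
p,Rt=slot(0);plan(p,Rt)"
```

```text
clock: 17.62
position: [0.5786, -0.1266, 0.1255]
ee_rot: [-0.22, 0.65, 0.698, 0.205]
contact_force: [-0.5, 0.3, -0.6]
width: 0.0131
gripper_force: 59.5
t 17.62 pos [ 0.5786 -0.1266  0.1255] toolx [-0.058  0.817  0.574] y [0.998 0.071 0.001] z [-0.04   0.573 -0.819] q [-0.62  0.56  1.49  0.46  1.52 -0.81]
shift now [ 0.3 -0.5 -5.7] | turn units [ 0.   -0.01  0.01] | shift after turn [ 0.3 -0.5 -5.7] F [-0.5  0.3 -0.6] M [-0.35  0.02 -0.02] w 0.0131 gf 59.5
```

```bash
python3 -m handwheel '[[[0,0,5],[0,0,0],1],[[0,0,5],[0,0,0],1],[[0,0,4],[0,0,0],1],[[0,0,3],[0,0,0],1],[[0,0,3],[0,0,0],1],[[0,0,0],[0,0,0],1]]'
python3 -c "
from h import *
p,Rt=slot(0);plan(p,Rt)"
```

```text
clock: 18.38
position: [0.5778, -0.1154, 0.1094]
ee_rot: [-0.22, 0.65, 0.698, 0.205]
contact_force: [-1.4, -1.0, 1.8]
width: 0.013
gripper_force: 60.1
t 18.38 pos [ 0.5778 -0.1154  0.1094] toolx [-0.058  0.817  0.574] y [0.998 0.07  0.001] z [-0.04   0.573 -0.819] q [-0.6   0.56  1.53  0.47  1.47 -0.82]
shift now [  0.3  -0.5 -25.4] | turn units [ 0.   -0.    0.01] | shift after turn [  0.3  -0.5 -25.4] F [-1.4 -1.   1.8] M [-0.25  0.15  0.09] w 0.013 gf 60.1
```

```bash
python3 -m handwheel '[[[0,0,2],[0,0,0],1],[[0,0,2],[0,0,0],1],[[0,0,2],[0,0,0],1],[[0,0,1],[0,0,0],1],[[0,0,0],[0,0,0],1]]' 80
python3 -c "
from h import *
p,Rt=slot(0);plan(p,Rt)"
python3 -m handwheel '[[[0,0,1],[0,0,0],1],[[0,0,1],[0,0,0],1],[[0,0,0],[0,0,0],1]]'
python3 -c "
from h import *
p,Rt=slot(0);plan(p,Rt)"
```

```text
clock: 19.0
position: [0.5776, -0.1112, 0.1033]
ee_rot: [-0.22, 0.65, 0.698, 0.205]
contact_force: [-1.6, -1.5, 2.5]
width: 0.0133
gripper_force: 78.7
t 19.0 pos [ 0.5776 -0.1112  0.1033] toolx [-0.058  0.817  0.574] y [0.998 0.07  0.001] z [-0.04   0.573 -0.819] q [-0.6   0.57  1.54  0.47  1.46 -0.82]
shift now [  0.3  -0.5 -32.8] | turn units [ 0.   -0.01  0.01] | shift after turn [  0.3  -0.5 -32.8] F [-1.6 -1.5  2.5] M [-0.25  0.19  0.13] w 0.0133 gf 78.7
clock: 19.38
position: [0.5775, -0.1101, 0.1018]
ee_rot: [-0.22, 0.65, 0.698, 0.205]
contact_force: [-0.4, -3.0, 3.1]
width: 0.0127
gripper_force: 78.7
t 19.38 pos [ 0.5775 -0.1101  0.1018] toolx [-0.058  0.817  0.574] y [0.998 0.07  0.001] z [-0.04   0.573 -0.819] q [-0.6   0.57  1.54  0.47  1.46 -0.83]
shift now [  0.3  -0.5 -34.6] | turn units [ 0.   -0.01  0.01] | shift after turn [  0.3  -0.5 -34.6] F [-0.4 -3.   3.1] M [-0.19  0.21  0.16] w 0.0127 gf 78.7
```

Continue until the force rises at the end stop.

```bash
python3 -m handwheel '[[[0,0,1],[0,0,0],1],[[0,0,1],[0,0,0],1],[[0,0,0],[0,0,0],1]]'
python3 -m handwheel '[[[0,0,1],[0,0,0],1],[[0,0,0.5],[0,0,0],1],[[0,0,0],[0,0,0],1]]'
python3 -c "
from h import *
p,Rt=slot(0);plan(p,Rt)"
```

```text
clock: 19.75
position: [0.5776, -0.1098, 0.1012]
ee_rot: [-0.219, 0.65, 0.698, 0.205]
contact_force: [-1.2, -4.6, 8.4]
width: 0.0129
gripper_force: 79.7
clock: 20.12
position: [0.5777, -0.1097, 0.101]
ee_rot: [-0.219, 0.65, 0.698, 0.205]
contact_force: [-3.1, -8.3, 14.0]
width: 0.0129
gripper_force: 80.4
t 20.12 pos [ 0.5777 -0.1097  0.101 ] toolx [-0.059  0.818  0.572] y [0.997 0.071 0.003] z [-0.038  0.571 -0.82 ] q [-0.6   0.57  1.54  0.47  1.45 -0.83]
shift now [  0.3  -0.6 -35.5] | turn units [0.02 0.01 0.02] | shift after turn [  0.4  -0.7 -35.5] F [-3.1 -8.3 14. ] M [0.01 0.77 0.56] w 0.0129 gf 80.4
```

```bash
python3 -m handwheel '[[[0,0,-10],[0,0,0],1],[[0,0,-25],[0,0,0],1],[[0,0,-30],[0,0,0],1],[[0,0,-40],[0,0,0],1],[[0,0,-20],[0,-0.97,0],1],[[0,0,0],[0,-0.97,0],1],[[0,0,0],[0,-0.97,0],1],[[0,0,0],[0,-0.97,0],1],[[0,0,0],[0,-0.97,0],1],[[0,0,-20],[0,-0.97,0],1],[[0,0,0],[0,0,0],1],[[0,0,0],[0,0,0],1]]'
python3 - <<'E'
from h import *
plan(world(TID,[[0,.022,.225]])[0],down(21.1))
plan(world(TID,[[0,-.03,.225]])[0],down(21.1))
T=vision.get_image('top');S=vision.get_image('scene')
Z=lambda I,x,y:cv2.resize(I[y:y+120,x:x+80],None,fx=5,fy=5,interpolation=2)
cv2.imwrite('pics/c6.png',np.hstack([Z(T,240,170),Z(S,230,140)]))
E
```

```text
clock: 21.62
position: [0.5824, -0.1816, 0.2203]
ee_rot: [-0.001, 0.682, 0.732, 0.001]
contact_force: [-0.0, 0.3, -0.6]
width: 0.0126
gripper_force: 78.2
t 21.62 pos [ 0.5824 -0.1816  0.2203] toolx [-0.071  0.998  0.004] y [ 0.998  0.071 -0.   ] z [-0.     0.004 -1.   ] q [-0.42  0.34  1.44  0.    1.36 -0.49]
shift now [509.6 -27.3  -2.7] | turn units [ 0.   -0.04 -2.84] | shift after turn [495.1 123.3  -4.7] F [-0.   0.3 -0.6] M [-0.01 -0.01 -0.01] w 0.0126 gf 78.2
t 21.62 pos [ 0.5824 -0.1816  0.2203] toolx [-0.071  0.998  0.004] y [ 0.998  0.071 -0.   ] z [-0.     0.004 -1.   ] q [-0.42  0.34  1.44  0.    1.36 -0.49]
shift now [459.8 -12.1  -2.9] | turn units [ 0.   -0.04 -2.84] | shift after turn [443.1 123.3  -4.7] F [-0.   0.3 -0.6] M [-0.01 -0.01 -0.01] w 0.0126 gf 78.2
```

View pics/c6.png

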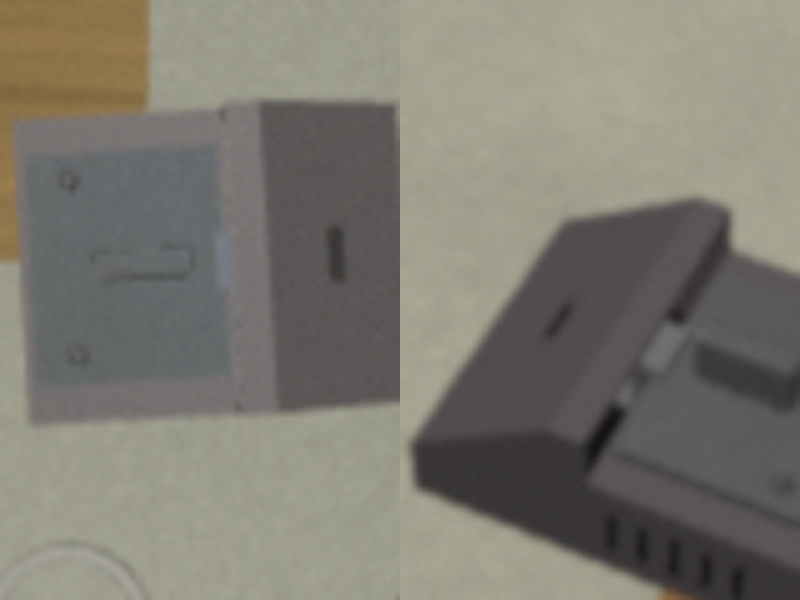

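The bolt nose shows at (222,260) left and (665,348) right, hooked over the cover's front edge. Now I'll return the rod.

```bash
python3 -m handwheel '[[[51,-2.7,0],[0,0,0],1],[[51,-2.7,0],[0,0,0],1],[[51,-2.7,0],[0,0,0],1],[[51,-2.7,0],[0,0,0],1],[[51,-2.7,0],[0,0,0],1],[[51,-2.7,0],[0,0,0],1],[[51,-2.7,0],[0,0,0],1],[[51,-2.7,0],[0,0,0],1],[[51,-2.7,0],[0,0,0],1],[[51,-2.7,0],[0,0,0],1],[[0,0,0],[0,0,-0.95],1],[[0,0,0],[0,0,-0.95],1],[[0,0,0],[0,0,-0.95],1],[[0,0,0],[0,0,0],1],[[0,0,0],[0,0,0],1]]'
python3 -c "
from h import *
plan(world(TID,[[0,.022,.0885]])[0],down(21.1))"
```

```text
clock: 23.6
position: [0.52, 0.3245, 0.2215]
ee_rot: [-0.001, 0.566, 0.824, 0.001]
contact_force: [0.7, 0.4, 0.0]
width: 0.013
gripper_force: 78.2
t 23.6 pos [0.52   0.3245 0.2215] toolx [-0.358  0.934  0.002] y [0.934 0.358 0.   ] z [-0.001  0.002 -1.   ] q [0.44 0.34 1.44 0.   1.37 0.08]
shift now [  0.3  -0.7 133. ] | turn units [ 0.   -0.02 -0.02] | shift after turn [  0.5  -0.6 133. ] F [0.7 0.4 0. ] M [-0.01  0.05  0.01] w 0.013 gf 78.2
```

```bash
python3 -m handwheel '[[[0,0,35],[0,0,0],1],[[0,0,35],[0,0,0],1],[[0,0,30],[0,0,0],1],[[0,0,20],[0,0,0],1],[[0,0,8],[0,0,0],1],[[0,0,3.5],[0,0,0],1],[[0,0,0],[0,0,0],1]]'
python3 -c "
from h import *
plan(world(TID,[[0,.022,.0885]])[0],down(21.1))"
```

```text
clock: 24.48
position: [0.5202, 0.3254, 0.0913]
ee_rot: [-0.0, 0.566, 0.825, 0.001]
contact_force: [-0.1, -1.0, -0.6]
width: 0.013
gripper_force: 78.2
t 24.48 pos [0.5202 0.3254 0.0913] toolx [-0.36   0.933  0.002] y [0.933 0.36  0.002] z [ 0.002  0.002 -1.   ] q [0.44 0.44 1.63 0.   1.08 0.08]
shift now [-0.3 -1.2  2.8] | turn units [ 0.02 -0.02  0.  ] | shift after turn [-0.3 -1.2  2.8] F [-0.1 -1.  -0.6] M [ 0.01 -0.03 -0.05] w 0.013 gf 78.2
```

```bash
python3 -m handwheel '[[[0,0,1.5],[0,0,0],1],[[0,0,0],[0,0,0],0.4],[[0,0,0],[0,0,0],0.1],[[0,0,0],[0,0,0],0],[[0,0,0],[0,0,0],0],[[0,0,-10],[0,0,0],0],[[0,0,-30],[0,0,0],0],[[0,0,-40],[0,0,0],0],[[0,0,-40],[0,0,0],0],[[-50,0,-30],[0,0,0],0],[[-60,0,0],[0,0,0],0],[[-60,0,0],[0,0,0],0],[[0,0,0],[0,0,0],0],[[0,0,0],[0,0,0],0],[[0,0,0],[0,0,0],0],[[0,0,0],[0,0,0],0]]'
python3 - <<'E'
from h import *
T=vision.get_image('top');S=vision.get_image('scene')
Z=lambda I,x,y:cv2.resize(I[y:y+60,x:x+80],None,fx=5,fy=5,interpolation=2)
cv2.imwrite('pics/c7.png',np.vstack([np.hstack([Z(T,115,210),Z(S,385,225)]),np.hstack([T[120:270,100:420],S[140:290,80:560]])]))
E
```

```text
clock: 26.48
position: [0.5805, 0.1677, 0.239]
ee_rot: [-0.0, 0.565, 0.825, 0.001]
contact_force: [-0.1, 0.3, -0.2]
width: 0.0428
gripper_force: 0.0
```

View pics/c7.png

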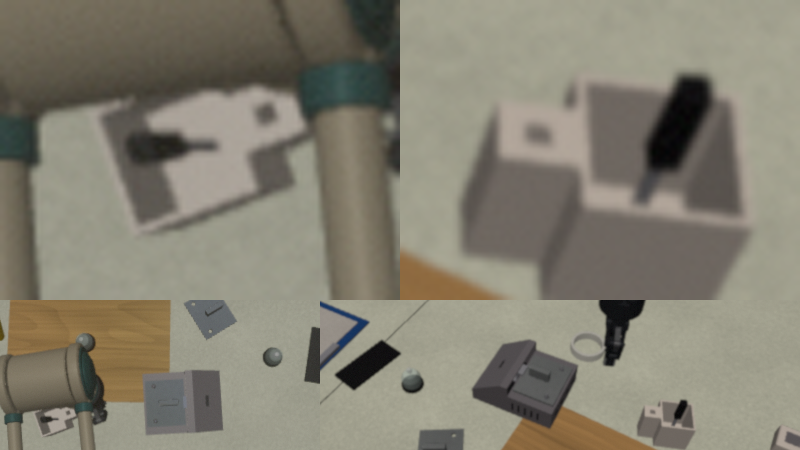

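The rod stands tip down in the large compartment, leaning on its wall: handle at (160,148) in the left tile and (680,120) in the right. The cover is bolted down, the other things have not moved and the gripper is clear, so I'll hand it in.

```bash
python3 -c "
from rig import manip
print(manip.sign_off())"
```

```text
the job is handed in; nothing more can be done
None
```

I handed the job in at about 26.5 s of the 61 s limit: the cover is seated on both dowels, the bolt is pressed to its end stop with the nose hooked over the cover, and the rod is tip down in the tidy's large compartment; the sign-off returned no verdict.

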